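# Proof-load a bonded sample in the bench pull tester

### The arm

A 6-joint arm with a two-finger parallel gripper is mounted at the origin on the work surface. World frame = base frame: x ahead of the robot, y to its left, z up, the work surface at z = 0. Lengths are in m, angles in rad, forces in N, time in s.
With the tool pointing down it reaches from about 0.35 to 0.85 m from the base axis. Payload 8.1 kg.
Tool frame: the origin (TCP) lies at the very end of the fingers, on their centre line; the grasp point (between the pads) lies 19 mm behind it; z points along the fingers, y is the line along which they close (so a half turn about z gives the same grasp; the last joint's range is limited). The gripper opens to 85 mm and grips with 20 to 120 N. Pads are 22 mm wide; open, the fingers measure 114 mm over their backs; the gripper's body (76 mm by 85 mm) begins 54 mm behind the grasp point. The pads swing forward as they close: fully open they stand 13 mm farther back than shut.
Start: joints at [-1.426, 0.13, 1.488, -0, 1.523, -0.085], TCP at [0.137, -0.584, 0.231] pointing down, gripper open.
Joint ranges: [-2.96, 2.96], [-0.89, 2.26], [0.02, 2.5], [-1.34, 4.48], [0, 2.73], [-2.66, 2.66]. Speed limits (rad/s): [2.39, 2.39, 2.79, 3.14, 3.14, 3.14].

### API

Orientations are given as [roll, pitch, yaw] about the fixed x, y, z axes, in that order (R = Rz(yaw) Ry(pitch) Rx(roll)).
In Python, from plant import arm gives the robot as it stands.
- The arm moves only by the tool carry_out, never from a script. Its argument "targets" is a list of rows, each an object with "offset": the shift along the world's x, y, z each as a share of 0.2 m, from -1 to 1, a list of three; "delta_rot": the turn, a rotation vector about the world's x, y, z each as a share of 180 degrees, from -1 to 1, a list of three. In form: [{"offset": [dx, dy, dz], "delta_rot": [ax, ay, az]}, ...]. A call has 1 to 5 rows; each row is the pose to reach, as a shift and turn from the pose commanded when the call began, turning the shorter way round; what a row does not reach only later rows make up. A row lasts 1/8 s, in which the tool goes at most 62.5 mm and 10.7 degrees, less where a joint would pass 70% of its speed; a pose out of reach is approached as far as the arm can. A call with a number of a shift or a turn outside -1 to 1 is refused whole. A call with a gripper value outside its range is refused whole. "gripper" is the opening, from 0 (shut) to 1 (fully open), set as the call begins (left out, the last holds). The fingers move at their own pace and stop on an object; the grip force is fixed at half the most. Time passes only in rows, so rows that repeat a pose let the fingers close. It gives the time, the measured TCP pose, the force, the opening and the grip force at its end, in the units of the state.
- arm.read_state(): the state, without advancing time (a new reading comes with each control period).
- arm.read_camera(name): name is "side" or "top"; returns (picture, depth): 384x512x3 uint8, red, green, blue; 384x512 float32, m along the optical axis (not along the pixel's ray), 0 where there is no reading.
- arm.camera_model(name): a dict with "K" (3x3 intrinsics, pixels), "xyz" and "rotation" of the camera in the world. Camera axes: x right, y down, z forward; pixel columns grow to the right and rows downward; lengths in m; the calibration is good to about 2 mm. A picture is of the moment at which its call begins. camera_model takes no time and is no camera call.
- arm.close_job(): hands the job in; it is judged then, once.
Trained networks look in the newest picture that a camera, given by its name, has taken for a name from the list of things; names that differ only in an ending like _2 or _b are one class to them, and where a whole thing is asked for, a point or a joint stands for the part that bears it (a point fixed in the world has none). Each returns a list of dicts, best first, with "p" (0 to 1); they miss things now and then, are a little off and sometimes report something else, mostly with a low value. They report only what shows in the picture. A call takes as long as a camera call. They do not tell look-alikes from the thing itself.
- arm.find_in(name, camera): "location" ([x, y, z] in m, in world coordinates, good to about 4 mm: the middle of the surface that is visible of it).
- arm.pinpoint(name, camera): "location" ([x, y, z] in m, in world coordinates, good to about 4 mm: a listed point, or the origin of a listed thing).
The state is a dict: "time_s": time; "qpos": joint angles; "qvel": joint speeds; "tau": joint torques, N m; "eef_pos": TCP position; "ee_rot": TCP orientation; "contact_force": force on the tool from outside, world axes, zero at the start; "wrist_torque": the same for the moment, N m; "finger_gap": opening from 0.0 (shut) to 1.0 (fully open); "finger_force": force on a finger pad.
Only numpy, scipy, OpenCV 4.12 (cv2) and the standard library are available. Lean on these libraries where they do the work, as an engineer would, in place of code of your own. Each camera call takes 0.05 s, during which the arm holds its last target. There are 200 camera calls.

### The job

Proof-load the bonded sample with the long cylindrical cap: take it from the rack, feed its button end into the pull tester's open collet as far as the stop, with its rod lying on the V rest, and swing the lever right over to close the collet. Then, pulling on the sample and not on the tester, draw it out until the gauge's pointer lines up with the index on the scale and not past it, hold it there for two seconds, and ease it back to zero without letting it snap back. Leave the sample clamped in the closed collet with the gauge at zero, the index as it was set, and the other samples in the rack as they lie.

Things in the scene. Friction and masses are not known exactly. Their poses are not given: they have to be found in the camera images.
- tester: horizontal bench pull tester, fixed, 530 x 110 mm base, 105 mm high. Origin on the bench below the collet's mouth (gauge at zero), own z up; the draw direction is own -y. From y = -165 to +365 mm: rail with the carriage (V rest, then collet head, 64 mm diameter, y = 0 to 75), then the grey spring gauge case (70 mm wide, y = 125 to 345). The collet's centre line is 85 mm above the bench, along own y
- v_rest (a point): on the collet's centre line at the middle of the V rest (tester y = -65 mm, z = 85 mm at zero; 10 mm thick along y). A 12 mm rod lying in the V is on the centre line. The V is 40 mm wide at the top, its edges 12 mm above the centre line: the sample's button does not pass through it, so lay the rod in from above with the button between rest and mouth. Moves with the carriage
- mouth (a point): middle of the collet's mouth, facing the tester's -y (tester y = 0, z = 85 mm at zero). The open bore is 30 mm wide and 36 mm deep to the stop; a sample's 24 mm button passes with 3 mm all round. Four jaws, in its first 25 mm and standing 3 mm out, close on the rod behind the button when the lever is swung over, if the button is within 3 mm of the stop. Moves with the carriage
- stop (a point): middle of the stop at the bottom of the collet's bore, on its centre line (tester y = +36 mm, z = 85 mm at zero); moves with the carriage
- lever_knob (a point): centre of the black 26 mm ball knob on the collet lever, 100 mm from the collet's centre line, in the plane 45 mm behind the mouth (tester y = +45 mm at zero); the arm is a 10 mm round steel rod
- lever (a joint): collet lever, in rad: 0 open (arm leans 30 degrees from upright towards the tester's -x), 1.05 closed (leans 30 degrees towards +x). It turns about the collet's centre line, needs about 2.5 N at the knob, and stays where it is left
- carriage (a joint): how far the carriage (V rest, collet, lever and pointer together) is drawn out along the tester's -y, in m: 0 at zero on the scale, at most 0.075. A spring pulls it back: 1.4 N at zero plus 0.17 N per mm; moving mass about 1.2 kg
- pointer (a point): tip of the dark steel pointer on top of the gauge case, over its white scale (a line every 5 mm); moves with the carriage, towards the tester's -y
- index_mark (a point): tip of the bright steel index finger clamped to the +x edge of the gauge case, pointing at the scale, 40 to 60 mm from zero on the -y side: the set load. The pointer is in line with it when both have the same y in the tester's frame. It is held by friction
- sample: the sample to load, 165 mm long, about 90 g: white plastic cylindrical cap, 30 mm diameter, 45 mm long, on a 12 mm aluminium rod, 112 mm long, with an 8 mm thick button of 24 mm diameter (edge chamfered) on its other end. Origin at the cap's middle on the centre line, own y along the rod to the button, any roll about y. Balances about 45 mm from the cap's middle. Lies level in the rack, 62 mm above the bench
- sample_tip (a point): middle of the outer face of the sample's button, 142.5 mm from the cap's middle along own y. With it against the stop, the cap's middle is 106.5 mm out from the mouth
- rack: grey plastic rack, fixed, 250 x 110 mm, origin under its middle: two notched rails across, 34 mm either side of the middle, 68 mm high, and three places 75 mm apart along own x, for samples lying along own y with the button towards +y and the cap's middle overhanging near y = -68 mm
- sample_ball: another sample in the rack, with a ball knob of 34 mm diameter instead of the cylindrical cap; leave it
- sample_disc: another sample in the rack, with a thin disc of 36 mm diameter and 12 mm thickness instead of the cap; leave it
Not all that is in view belongs to the job. What is shaped like the sample but red is not meant.

How it is judged:
On the way, in this order (a step that is already met when the one before it is completed fails the run):
1. the sample's button is fed into the open collet against the stop, its rod lying level on the V rest (distance between sample_tip and stop below 0.006 m and value of joint lever below 0.3 rad and angle between sample's own y axis and vertical between 1.47 and 1.67 rad), for 0.2 s.
2. the lever is swung right over, the collet closed behind the button (distance between sample_tip and stop below 0.008 m and value of joint lever above 0.95 rad), for 0.2 s.
3. the sample is drawn out until the pointer is in line with the index to 3 mm, the pull going through the sample and not by hand on the tester, and held there 1.5 s (value of joint lever above 0.95 rad and y of pointer in the frame of index_mark between -0.003 and 0.003 m and contact force between sample and tester above 4 N and contact force between the fingers and sample above 1 N and contact force between the fingers and tester below 1 N), for 1.5 s.
At the end, for the whole second after the job is handed in: The gauge is back within 3 mm of zero, the lever closed (over 0.95 rad), the sample at rest in the collet with its button within 8 mm of the stop, and the index has not been shifted by 3 mm (all of step 2 and value of joint carriage below 0.003 m and linear speed of sample below 0.02 m/s and distance of index_mark from where it was at the start of the episode below 0.003 m); the robot touches nothing.
It fails at once if the pointer is drawn more than 6 mm past the index (y of pointer in the frame of index_mark below -0.006 m).
It fails at once if the gauge snaps back (faster than 0.2 m/s) (velocity of joint carriage below -0.2 m/s).
It fails at once if another sample is shifted by 30 mm (distance of any of sample_ball, sample_disc from where it was at the start of the episode above 0.03 m).
It also fails if it takes over 72 s, if anything falls off the work surface, if the arm or the gripper's body presses on something with over 40 N, if the wrist force passes 120 N, or if a joint passes its speed limit or range.

## Working session

There is one attempt and no reset: what is moved stays moved. The work goes in short steps, Python scripts to look and compute and a tool call to move; the robot and the scene stay as the last step left them, time stands still between calls to the robot, and variables do not carry over. Pictures are saved under pics/ and viewed, at most 10 in all, crops included, and the job is handed in when it is done.

Besides the shell and the picture viewer there is one more tool, called by a JSON object that holds its "fn" and its "kwargs", one argument or row to a line. carry_out: Moves the arm, as the interface text tells. Its arguments: {"type":"object","properties":{"targets":{"type":"array","items":{"type":"object","properties":{"offset":{"type":"array","items":{"type":"number","minimum":-1,"maximum":1}},"delta_rot":{"type":"array","items":{"type":"number","minimum":-1,"maximum":1}}}}},"gripper":{"type":"number"}},"required":["targets"]}

```bash
mkdir -p pics; ls
cat > h.py <<'E'
import numpy as np, cv2
from plant import arm
def snap(cam,name):
    p,d=arm.read_camera(cam); cv2.imwrite('pics/'+name+'.png',p[:,:,::-1]); return p,d
def proj(cam,P):
    m=arm.camera_model(cam); R=np.array(m['rotation']); 
    if R.shape!=(3,3): raise Exception(R)
    c=R.T@(np.array(P)-np.array(m['xyz'])); q=np.array(m['K'])@c; return q[:2]/q[2]
def unproj(cam,u,v,d):
    m=arm.camera_model(cam); return np.array(m['rotation'])@(np.linalg.inv(m['K'])@[u,v,1]*d)+m['xyz']
def onplane(cam,u,v,z):
    m=arm.camera_model(cam); r=np.array(m['rotation'])@(np.linalg.inv(m['K'])@[u,v,1]); c=np.array(m['xyz']); return c+r*(z-c[2])/r[2]
E
python3 - <<'E'
from h import *
for c in ['top','side']:
    p,d=snap(c,c+'0'); np.save(c+'0d.npy',d); m=arm.camera_model(c); print(c,np.round(m['xyz'],3),np.round(m['rotation'],3).tolist(),np.round(m['K'],1).tolist())
    for n in ['sample','sample_tip','sample_ball','sample_disc','mouth','stop','v_rest','lever_knob','pointer','index_mark','tester','rack']:
        print(n,[(np.round(r['location'],3).tolist(),round(r['p'],2)) for r in arm.pinpoint(n,c)][:3])
print(arm.read_state())
a=cv2.imread('pics/top0.png')
E
```

```text
pics
top [0.331 0.057 1.032] [-3.002, -0.002, -1.546] [[357.2, 0.0, 256.0], [0.0, 357.2, 189.3], [0.0, 0.0, 1.0]]
sample [([0.291, -0.362, 0.014], 0.83), ([0.473, -0.291, 0.058], 0.79), ([0.63, -0.354, 0.018], 0.65)]
sample_tip [([0.61, -0.496, 0.009], 0.91), ([0.155, -0.358, 0.008], 0.7), ([0.498, -0.145, 0.06], 0.56)]
sample_ball [([0.399, -0.274, 0.062], 0.9)]
sample_disc [([0.545, -0.294, 0.064], 0.58)]
mouth [([0.568, 0.125, 0.084], 0.74)]
stop [([0.563, 0.157, 0.087], 0.57), ([0.562, 0.126, -0.003], 0.31), ([0.568, 0.124, 0.084], 0.28)]
v_rest [([0.579, 0.06, 0.084], 0.92), ([0.548, -0.296, 0.062], 0.21)]
lever_knob [([0.515, 0.16, 0.168], 0.84)]
pointer []
index_mark [([0.548, 0.374, 0.112], 0.52)]
tester [([0.562, 0.125, 0.003], 0.75)]
rack [([0.484, -0.223, 0.001], 0.77)]
side [0.174 1.173 0.98 ] [-2.201, -0.016, -2.877] [[470.9, 0.0, 253.3], [0.0, 470.9, 182.7], [0.0, 0.0, 1.0]]
sample [([0.47, -0.286, 0.061], 0.71), ([0.298, -0.368, 0.016], 0.68), ([0.627, -0.357, 0.015], 0.6)]
sample_tip [([0.5, -0.147, 0.064], 0.7), ([0.606, -0.494, 0.007], 0.61)]
sample_ball [([0.4, -0.
[... 479 characters left out ...]
0.216, 0.0], 0.83)]
{'time_s': 1.3, 'qpos': array([-1.42637962e+00,  1.30400665e-01,  1.48817111e+00, -1.96252026e-05,
        1.52302163e+00, -8.53664422e-02]), 'qvel': array([ 0.00018126, -0.00126426, -0.00064379,  0.00115927,  0.00143399,
        0.00062177]), 'tau': array([-2.12786529e-05, -5.69316566e+01, -5.00856507e+01, -2.81934726e-04,
        1.48359479e-03, -1.43532844e-05]), 'eef_pos': array([ 0.13669548, -0.58423029,  0.23130771]), 'ee_rot': array([-3.14159024e+00,  1.94676960e-05,  2.29784086e-01]), 'contact_force': array([-0.49466077, -0.41598637, -0.10857838]), 'wrist_torque': array([-0.01648666, -0.00476474, -0.04028296]), 'finger_force': 0.0, 'finger_gap': 0.999523860390655}
```

View pics/top0.png

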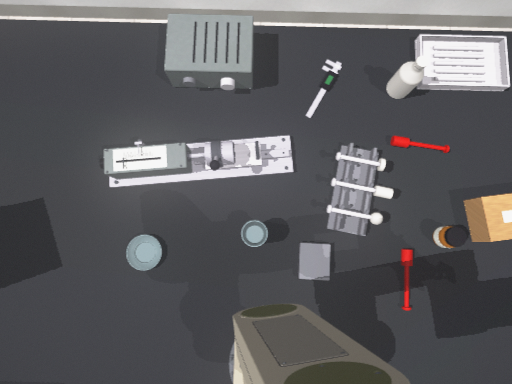

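View pics/side0.png

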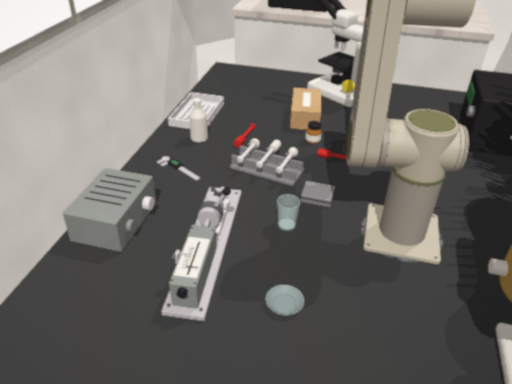

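The top view shows the wanted sample as the middle one in the rack: cap at about (383,192), button at about (335,183). The red look-alikes lie on the bench. The tester runs from (108,165) to (293,160), with the lever knob at (214,165). In the side view its index is at about (180,256).

Next I fit the axes from the depth images.

```bash
sed -i 's/^from plant.*/from plant import arm\nfrom scipy.spatial.transform import Rotation as Ro/; s/^def proj/def rot(m): return Ro.from_euler("xyz",m["rotation"]).as_matrix()\ndef proj/; s/R=np.array(m\[.rotation.\]); *$/R=rot(m)/; s/np.array(m\[.rotation.\])/rot(m)/; /raise/d' h.py
cat >> h.py <<'E'
def cloud(cam,d):
    v,u=np.mgrid[:d.shape[0],:d.shape[1]]; m=arm.camera_model(cam)
    P=(np.linalg.inv(m['K'])@np.stack([u*d,v*d,d]).reshape(3,-1)).T@rot(m).T+m['xyz']
    return P.reshape(*d.shape,3)
E
cat h.py
python3 - <<'E'
from h import *
for c in ['top','side']:
    d=np.load(c+'0d.npy'); P=cloud(c,d); im=cv2.imread(f'pics/{c}0.png').astype(int)
    print(c,'bench z',np.median(P[...,2][(d>0)&(abs(P[...,2])<.02)]))
    Q=P[d>0]
    def box(Q,lo,hi): return Q[((Q>lo)&(Q<hi)).all(1)]
    # tester coordinates with guess
    o=np.array([.567,.1245,0]); a=.127
    X=np.array([np.cos(a),np.sin(a),0]);Y=np.array([-np.sin(a),np.cos(a),0])
    T=np.c_[(Q-o)@X,(Q-o)@Y,Q[:,2]]
    for y in [-150,-130,-110,-95,-80,-65,-50,-20,-5,5,15,25,40,60,80,110,130,160,200,240,280,320,340,350]:
        s=T[(abs(T[:,0])<.06)&(abs(T[:,1]-y/1e3)<.004)&(T[:,2]>.004)]
        h=s[s[:,2]>s[:,2].max()-.02]if len(s) else s
        if len(h): print(y,len(s),'xrange',np.round([s[:,0].min(),s[:,0].max()],3),'zmax',s[:,2].max().round(3),'hi x',np.round([h[:,0].min(),h[:,0].max(),h[:,0].mean()],3))
    o=np.array([.4715,-.2885,0]);a=-.187
    X=np.array([np.cos(a),np.sin(a),0]);Y=np.array([-np.sin(a),np.cos(a),0])
    T=np.c_[(Q-o)@X,(Q-o)@Y,Q[:,2]]
    for y in range(-30,156,6):
        s=T[(abs(T[:,0])<.025)&(abs(T[:,1]-y/1e3)<.003)&(T[:,2]>.055)]
        if len(s): print('S',y,len(s),np.round([s[:,0].min(),s[:,0].max(),s[:,0].mean(),s[:,2].max()],3))
E
```

```text
import numpy as np, cv2
from plant import arm
from scipy.spatial.transform import Rotation as Ro
def snap(cam,name):
    p,d=arm.read_camera(cam); cv2.imwrite('pics/'+name+'.png',p[:,:,::-1]); return p,d
def rot(m): return Ro.from_euler("xyz",m["rotation"]).as_matrix()
def proj(cam,P):
    m=arm.camera_model(cam); R=rot(m)
    c=R.T@(np.array(P)-np.array(m['xyz'])); q=np.array(m['K'])@c; return q[:2]/q[2]
def unproj(cam,u,v,d):
    m=arm.camera_model(cam); return rot(m)@(np.linalg.inv(m['K'])@[u,v,1]*d)+m['xyz']
def onplane(cam,u,v,z):
    m=arm.camera_model(cam); r=rot(m)@(np.linalg.inv(m['K'])@[u,v,1]); c=np.array(m['xyz']); return c+r*(z-c[2])/r[2]
def cloud(cam,d):
    v,u=np.mgrid[:d.shape[0],:d.shape[1]]; m=arm.camera_model(cam)
    P=(np.linalg.inv(m['K'])@np.stack([u*d,v*d,d]).reshape(3,-1)).T@rot(m).T+m['xyz']
    return P.reshape(*d.shape,3)
top bench z 0.000193946546958923
-150 97 xrange [-0.059  0.048] zmax 0.037 hi x [-0.057  0.048 -0.004]
-130 101 xrange [-0.06   0.051] zmax 0.036 hi x [-0.058  0.051 -0.004]
-110 101 xrange [-0.059  0.05 ] zmax 0.036 hi x [-0.059  0.049
[... 4673 characters left out ...]
  0.009 -0.001  0.069]
S 48 4 [-0.005  0.002 -0.002  0.069]
S 54 2 [-0.006 -0.002 -0.004  0.069]
S 60 3 [-0.003  0.001 -0.001  0.07 ]
S 66 4 [-0.007  0.002 -0.004  0.07 ]
S 72 4 [-0.006  0.002 -0.002  0.071]
S 78 4 [-0.004  0.004 -0.001  0.07 ]
S 84 2 [-0.006 -0.002 -0.004  0.068]
S 90 6 [-0.006  0.006 -0.     0.071]
S 96 8 [-0.015  0.014 -0.003  0.069]
S 102 8 [-0.018  0.012 -0.     0.071]
S 108 10 [-0.018  0.015 -0.     0.075]
S 114 5 [-0.015  0.002 -0.004  0.072]
S 120 3 [-0.004  0.005 -0.001  0.069]
S 126 2 [-0.009 -0.002 -0.005  0.072]
S 132 6 [-0.01   0.007 -0.002  0.075]
S 138 13 [-0.011  0.011  0.     0.075]
S 144 12 [-0.011  0.005 -0.003  0.08 ]
S 150 1 [-0.013 -0.013 -0.013  0.067]
```

{"fn": "carry_out", "kwargs": {
  "targets": [
    {"offset": [0.2,0.18,0],"delta_rot": [0,0,0.05]},
    {"offset": [0.45,0.4,0],"delta_rot": [0,0,0.1]},
    {"offset": [0.7,0.62,0],"delta_rot": [0,0,0.15]},
    {"offset": [0.83,0.74,0],"delta_rot": [0,0,0.2]},
    {"offset": [0.9,0.8,0],"delta_rot": [0,0,0.25]}
  ],
  "gripper": 0.6
}}

```text
time_s: 1.92
eef_pos: [0.3185, -0.4224, 0.2315]
ee_rot: [3.141, -0.0, 1.023]
contact_force: [-0.0, -1.1, 0.9]
finger_gap: 0.602
finger_force: 0.0
```

{"fn": "carry_out", "kwargs": {
  "targets": [
    {"offset": [0.2,0.17,0],"delta_rot": [0,0,0.05]},
    {"offset": [0.5,0.44,0],"delta_rot": [0,0,0.1]},
    {"offset": [0.7,0.62,0],"delta_rot": [0,0,0.1173]},
    {"offset": [0.757,0.68,-0.2],"delta_rot": [0,0,0.1173]},
    {"offset": [0.757,0.68,-0.4],"delta_rot": [0,0,0.1173]}
  ]
}}

```text
time_s: 2.55
eef_pos: [0.4701, -0.2866, 0.151]
ee_rot: [3.14, 0.0, 1.387]
contact_force: [0.4, -0.4, -0.0]
finger_gap: 0.6
finger_force: 0.0
```

{"fn": "carry_out", "kwargs": {
  "targets": [
    {"offset": [-0.005,-0.005,-0.2]},
    {"offset": [-0.005,-0.005,-0.4]},
    {"offset": [-0.005,-0.005,-0.54]},
    {"offset": [-0.005,-0.005,-0.54]}
  ]
}}

```text
schema error: expected keys offset, delta_rot
```

Run:
```python
from h import *
p,d=snap('top','g1'); p2,d2=snap('side','g2')
a=p[110:260,280:440,::-1]; b=p2[100:220,200:340,::-1]
cv2.imwrite('pics/g.png',np.hstack([cv2.resize(a,(400,375)),cv2.resize(b,(400,375))]))
s=arm.read_state(); print(s['eef_pos'],s['ee_rot'])
```

```text
[ 0.46563632 -0.28549269  0.14605336] [-3.1334676  -0.00390477  1.38508221]
```

View pics/g.png

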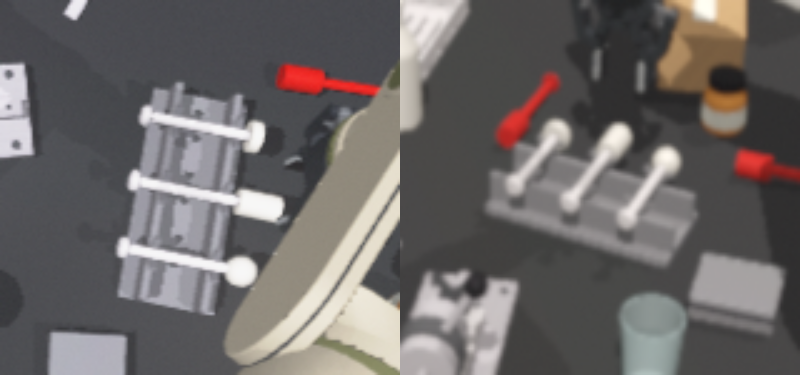

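The move was refused because every row needs a delta_rot. The picture shows the middle sample still lying in the rack, cap at about (262,207) in the left crop, with the gripper above and behind it. Now I descend.

{"fn": "carry_out", "kwargs": {
  "targets": [
    {"offset": [0,0,-0.2],"delta_rot": [0,0,0]},
    {"offset": [0,0,-0.36],"delta_rot": [0,0,0]},
    {"offset": [0,0,-0.45],"delta_rot": [0,0,0]},
    {"offset": [0,0,-0.45],"delta_rot": [0,0,0]}
  ]
}}

```text
time_s: 3.15
eef_pos: [0.4676, -0.2883, 0.0611]
ee_rot: [-3.14, -0.001, 1.383]
contact_force: [-0.0, 0.6, 0.3]
finger_gap: 0.601
finger_force: 0.0
```

Run:
```python
from h import *
for i in range(3):
    arm.read_camera('side'); s=arm.read_state(); print(s['eef_pos'],s['ee_rot'],s['contact_force'])
```

```text
[ 0.46839693 -0.28875892  0.06232574] [3.14106126e+00 2.64538049e-04 1.38331211e+00] [0.66102004 0.03694588 0.43024404]
[ 0.46891051 -0.28906969  0.06300708] [3.13976722e+00 8.79177914e-04 1.38339518e+00] [-0.34955306 -0.15080559  0.08096723]
[ 0.46917152 -0.28919766  0.0632897 ] [3.13909259e+00 1.23301038e-03 1.38349071e+00] [ 0.01470938 -0.22437997 -0.09208772]
```

{"fn": "carry_out", "kwargs": {
  "targets": [
    {"offset": [0,0,-0.05],"delta_rot": [0,0,0]},
    {"offset": [0,0,-0.09],"delta_rot": [0,0,0]},
    {"offset": [0,0,-0.09],"delta_rot": [0,0,0]}
  ]
}}

```text
time_s: 3.68
eef_pos: [0.4673, -0.2876, 0.0421]
ee_rot: [-3.14, -0.001, 1.384]
contact_force: [-0.5, 0.3, 0.1]
finger_gap: 0.597
finger_force: 0.0
```

{"fn": "carry_out", "kwargs": {
  "targets": [
    {"offset": [0,0,0],"delta_rot": [0,0,0]},
    {"offset": [0,0,0],"delta_rot": [0,0,0]},
    {"offset": [0,0,0],"delta_rot": [0,0,0]},
    {"offset": [0,0,0],"delta_rot": [0,0,0]},
    {"offset": [0,0,0],"delta_rot": [0,0,0]}
  ],
  "gripper": 0.2
}}

```text
time_s: 4.3
eef_pos: [0.4688, -0.2887, 0.0439]
ee_rot: [3.14, 0.001, 1.384]
contact_force: [4.3, -1.7, 3.4]
finger_gap: 0.329
finger_force: 58.5
```

{"fn": "carry_out", "kwargs": {
  "targets": [
    {"offset": [0,0,0.1],"delta_rot": [0,0,0]},
    {"offset": [0,0,0.3],"delta_rot": [0,0,0]},
    {"offset": [0,0,0.5],"delta_rot": [0,0,0]},
    {"offset": [0,0,0.6],"delta_rot": [0,0,0]},
    {"offset": [0,0,0.6],"delta_rot": [0,0,0]}
  ],
  "gripper": 0.2
}}

```text
time_s: 4.92
eef_pos: [0.4684, -0.2886, 0.164]
ee_rot: [3.14, 0.001, 1.384]
contact_force: [-0.6, -0.4, -0.9]
finger_gap: 0.332
finger_force: 58.6
```

{"fn": "carry_out", "kwargs": {
  "targets": [
    {"offset": [0.08,0.18,0],"delta_rot": [0,0,0.02]},
    {"offset": [0.19,0.43,0],"delta_rot": [0,0,0.04]},
    {"offset": [0.3,0.68,0],"delta_rot": [0,0,0.06]},
    {"offset": [0.39,0.88,0],"delta_rot": [0,0,0.08]},
    {"offset": [0.43,0.98,0],"delta_rot": [0,0,0.0952]}
  ]
}}

```text
time_s: 5.55
eef_pos: [0.5531, -0.0895, 0.1601]
ee_rot: [-3.137, -0.002, 1.687]
contact_force: [0.6, -0.4, -0.3]
finger_gap: 0.336
finger_force: 58.7
```

{"fn": "carry_out", "kwargs": {
  "targets": [
    {"offset": [0.07,0.15,0],"delta_rot": [0,0,0]},
    {"offset": [0.12,0.27,-0.05],"delta_rot": [0,0,0]},
    {"offset": [0.135,0.305,-0.1],"delta_rot": [0,0,0]},
    {"offset": [0.135,0.305,-0.15],"delta_rot": [0,0,0]},
    {"offset": [0.135,0.305,-0.15],"delta_rot": [0,0,0]}
  ]
}}

```text
time_s: 6.18
eef_pos: [0.5795, -0.0319, 0.1311]
ee_rot: [-3.138, -0.001, 1.682]
contact_force: [-0.4, -0.5, -1.4]
finger_gap: 0.333
finger_force: 58.6
```

```bash
cat > m.py <<'E'
from h import *
import sys
tag=sys.argv[1]
out=[]
for c,sl in [('top',np.s_[110:210,190:350]),('side',np.s_[130:250,170:330])]:
    p,d=snap(c,tag+c); P=cloud(c,d); Q=P[d>0]
    a=p[sl][:,:,::-1]; out.append(cv2.resize(a,(400,int(400*a.shape[0]/a.shape[1]))))
    o=np.array([.564,.124,0]); a=.112
    X=np.array([np.cos(a),np.sin(a),0]);Y=np.array([-np.sin(a),np.cos(a),0])
    T=np.c_[(Q-o)@X,(Q-o)@Y,Q[:,2]]
    zc=arm.read_state()['eef_pos'][2]+.019
    for y in range(-190,36,6):
        s=T[(abs(T[:,0])<.026)&(abs(T[:,1]-y/1e3)<.003)&(T[:,2]>zc-.006)&(T[:,2]<zc+.018)]
        if len(s)>1: print(c,y,len(s),np.round([s[:,0].min(),s[:,0].max(),s[:,0].mean(),s[:,2].max()],3))
    for n in ['sample','sample_tip','mouth','v_rest']:
        print(c,n,[(np.round([(np.array(r['location'])-o)@X,(np.array(r['location'])-o)@Y,r['location'][2]],4).tolist(),round(r['p'],2)) for r in arm.pinpoint(n,c)][:3])
h=max(i.shape[0] for i in out)
cv2.imwrite(f'pics/{tag}.png',np.hstack([cv2.copyMakeBorder(i,0,h-i.shape[0],0,0,0) for i in out]))
s=arm.read_state(); print(s['time_s'],s['eef_pos'],s['ee_rot'],s['contact_force'])
E
python3 m.py a
```

```text
top -148 3 [-0.024 -0.02  -0.022  0.151]
top -142 23 [-0.018 -0.002 -0.012  0.164]
top -136 31 [-0.018  0.008 -0.006  0.165]
top -130 11 [-0.017 -0.    -0.008  0.156]
top -124 9 [-0.009  0.    -0.004  0.157]
top -118 5 [-0.008 -0.003 -0.006  0.156]
top -82 6 [-0.007  0.004 -0.001  0.156]
top -76 11 [-0.006  0.004 -0.001  0.157]
top -70 14 [-0.006  0.005 -0.002  0.158]
top -64 10 [-0.006  0.005 -0.001  0.158]
top -58 10 [-0.005  0.002 -0.001  0.158]
top -52 10 [-0.005  0.003 -0.002  0.159]
top -46 8 [-0.005  0.003 -0.001  0.158]
top -40 14 [-0.005  0.003 -0.001  0.159]
top -34 11 [-0.005  0.004 -0.001  0.159]
top -28 11 [-0.005  0.005  0.     0.159]
top -22 17 [-0.009  0.009 -0.     0.165]
top -16 17 [-0.01   0.012 -0.     0.164]
top sample [([-0.324, -0.454, 0.0129], 0.83), ([0.0174, -0.4832, 0.0128], 0.76), ([-0.0011, -0.1526, 0.147], 0.52)]
top sample_tip [([-0.0196, -0.6235, 0.0092], 0.95), ([0.0015, -0.0113, 0.1489], 0.78), ([-0.0654, -0.4159, 0.0629], 0.69)]
top mouth [([0.0033, -0.001, 0.0837], 0.7)]
top v_rest [([0.0071, -0.065, 0.0856], 0.76), ([-0.2094, -0.3755, 0.0647], 0.3
[... 1000 characters left out ...]
0.162]
side -34 3 [0.001 0.007 0.004 0.162]
side -22 8 [-0.005  0.017  0.004  0.166]
side -16 25 [-0.006  0.016  0.006  0.169]
side -10 13 [-0.005  0.015  0.004  0.166]
side sample [([-0.0016, -0.1521, 0.1499], 0.78), ([0.0083, -0.486, 0.014], 0.54), ([-0.3213, -0.4611, 0.0111], 0.44)]
side sample_tip [([0.0079, -0.0116, 0.1515], 0.76), ([-0.459, -0.4368, 0.01], 0.53), ([-0.0258, -0.6229, 0.0091], 0.52)]
side mouth [([-0.0002, 0.0029, 0.0833], 0.69)]
side v_rest [([0.0044, -0.0672, 0.0816], 0.7), ([-0.0679, -0.4206, 0.0621], 0.63), ([0.0047, 0.0013, 0.0022], 0.39)]
6.675 [ 0.58125171 -0.03134739  0.1336284 ] [3.14105787e+00 1.32306188e-04 1.68262799e+00] [ 0.58628327  1.26975887 -1.05336736]
```

View pics/a.png

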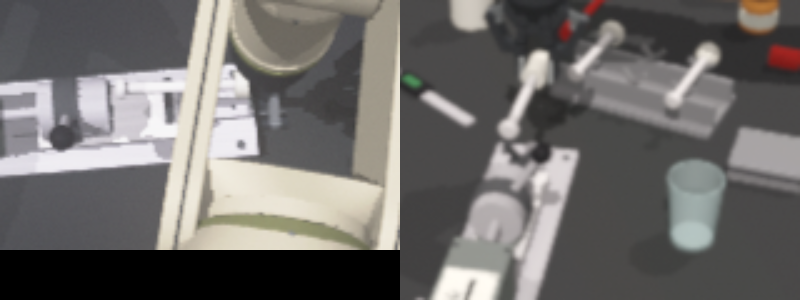

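The pictures show the rod hanging above the V rest, with the button over the gap between the rest and the mouth (left crop about (120,85), right crop about (508,130)). Alignment is within about 2 mm. I trim x and yaw a little and lower.

{"fn": "carry_out", "kwargs": {
  "targets": [
    {"offset": [0.005,0,-0.08],"delta_rot": [0,0,0.005]},
    {"offset": [0.0125,0,-0.18],"delta_rot": [0,0,0.005]},
    {"offset": [0.0125,0,-0.26],"delta_rot": [0,0,0.005]},
    {"offset": [0.0125,0,-0.3],"delta_rot": [0,0,0.005]},
    {"offset": [0.0125,0,-0.3],"delta_rot": [0,0,0.005]}
  ]
}}

```text
time_s: 7.3
eef_pos: [0.5828, -0.0311, 0.0721]
ee_rot: [-3.14, -0.001, 1.698]
contact_force: [1.1, 0.1, -0.9]
finger_gap: 0.331
finger_force: 58.6
```

{"fn": "carry_out", "kwargs": {
  "targets": [
    {"offset": [0,0,0],"delta_rot": [0,0,0]},
    {"offset": [0,0,-0.01],"delta_rot": [0,0,0]},
    {"offset": [0,0,-0.02],"delta_rot": [0,0,0]},
    {"offset": [0,0,-0.02],"delta_rot": [0,0,0]},
    {"offset": [0,0,-0.02],"delta_rot": [0,0,0]}
  ]
}}

```text
time_s: 7.92
eef_pos: [0.5836, -0.0312, 0.0693]
ee_rot: [-3.142, 0.0, 1.698]
contact_force: [0.2, 0.2, -1.1]
finger_gap: 0.334
finger_force: 58.6
```

```bash
python3 m.py b
```

```text
top -148 5 [-0.022 -0.009 -0.014  0.1  ]
top -142 13 [-0.015 -0.    -0.009  0.104]
top -136 25 [-0.015  0.013 -0.004  0.104]
top -130 10 [-0.008  0.002 -0.003  0.098]
top -124 8 [-0.006  0.003 -0.001  0.095]
top -118 6 [-0.005  0.003 -0.002  0.095]
top -82 6 [0.    0.007 0.004 0.095]
top -76 10 [-0.004  0.004 -0.001  0.096]
top -70 28 [-0.024  0.024  0.001  0.099]
top -64 31 [-0.023  0.024  0.002  0.098]
top -58 9 [-0.003  0.005  0.001  0.099]
top -52 11 [-0.003  0.006  0.001  0.097]
top -46 11 [-0.004  0.007  0.001  0.095]
top -40 10 [-0.003  0.007  0.001  0.097]
top -34 10 [-0.003  0.008  0.002  0.098]
top -28 12 [-0.003  0.008  0.002  0.098]
top -22 13 [-0.005  0.01   0.001  0.103]
top -16 16 [-0.008  0.011  0.001  0.103]
top -4 16 [-0.025  0.026  0.     0.103]
top 2 4 [-0.025  0.024 -0.012  0.106]
top 8 3 [-0.025 -0.022 -0.024  0.106]
top 14 6 [-0.024  0.025 -0.015  0.106]
top 20 5 [-0.025  0.025 -0.004  0.106]
top 26 6 [-0.025  0.026  0.     0.106]
top sample [([0.0156, -0.4851, 0.0161], 0.85), ([-0.3204, -0.4543, 0.0148], 0.67), ([0.0054, -0.151, 0.0844], 0.58)]
top sample_tip 
[... 1035 characters left out ...]
ide -52 4 [0.    0.007 0.004 0.099]
side -46 6 [-0.001  0.009  0.004  0.097]
side -40 5 [0.001 0.01  0.005 0.095]
side -34 4 [-0.001  0.006  0.003  0.099]
side 8 3 [-0.025 -0.024 -0.024  0.104]
side 14 2 [-0.024 -0.023 -0.023  0.106]
side sample [([0.0089, -0.4842, 0.0143], 0.63), ([0.0033, -0.1507, 0.0864], 0.48), ([-0.3218, -0.4592, 0.0159], 0.46)]
side sample_tip [([-0.0238, -0.6227, 0.0092], 0.6), ([-0.4609, -0.4371, 0.0064], 0.53), ([0.0067, -0.0098, 0.0897], 0.44)]
side mouth [([0.0005, 0.001, 0.0851], 0.56)]
side v_rest [([0.0053, -0.0652, 0.0843], 0.63)]
8.425 [ 0.58357681 -0.03123974  0.06927335] [-3.14156409e+00 -3.80423052e-05  1.69843525e+00] [-0.66667497 -0.1589957  -0.99313835]
```

View pics/b.png

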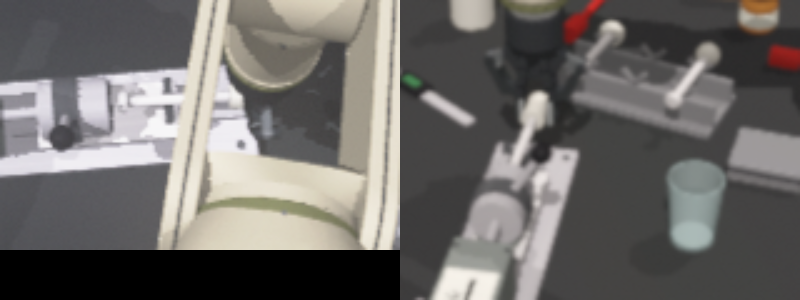

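The rod now sits inside the V and the button is in front of the mouth (left crop about (125,100)). It is centred within 1.5 mm and about 4 mm high, so I lower until it touches.

{"fn": "carry_out", "kwargs": {
  "targets": [
    {"offset": [-0.005,0,-0.008],"delta_rot": [0,0,0.001]},
    {"offset": [-0.005,0,-0.015],"delta_rot": [0,0,0.001]},
    {"offset": [-0.005,0,-0.018],"delta_rot": [0,0,0.001]},
    {"offset": [-0.005,0,-0.018],"delta_rot": [0,0,0.001]},
    {"offset": [-0.005,0,-0.018],"delta_rot": [0,0,0.001]}
  ]
}}

```text
time_s: 9.05
eef_pos: [0.5827, -0.0312, 0.0657]
ee_rot: [3.141, 0.0, 1.702]
contact_force: [0.0, 0.6, -0.9]
finger_gap: 0.336
finger_force: 58.7
```

{"fn": "carry_out", "kwargs": {
  "targets": [
    {"offset": [0,0,-0.005],"delta_rot": [0,0,0]},
    {"offset": [0,0,-0.005],"delta_rot": [0,0,0]},
    {"offset": [0,0,-0.005],"delta_rot": [0,0,0]}
  ]
}}

```text
time_s: 9.43
eef_pos: [0.5827, -0.0312, 0.0648]
ee_rot: [3.141, 0.0, 1.702]
contact_force: [0.3, 0.3, 0.9]
finger_gap: 0.332
finger_force: 58.8
```

{"fn": "carry_out", "kwargs": {
  "targets": [
    {"offset": [0,0,-0.005],"delta_rot": [0,0,0]},
    {"offset": [0,0,-0.005],"delta_rot": [0,0,0]},
    {"offset": [0,0,-0.005],"delta_rot": [0,0,0]}
  ]
}}

```text
time_s: 9.8
eef_pos: [0.5827, -0.0313, 0.0638]
ee_rot: [3.141, 0.0, 1.702]
contact_force: [0.6, -0.6, -0.3]
finger_gap: 0.335
finger_force: 58.9
```

{"fn": "carry_out", "kwargs": {
  "targets": [
    {"offset": [0,0,-0.005],"delta_rot": [0,0,0]},
    {"offset": [0,0,-0.005],"delta_rot": [0,0,0]},
    {"offset": [0,0,-0.005],"delta_rot": [0,0,0]}
  ]
}}

```text
time_s: 10.18
eef_pos: [0.5827, -0.0312, 0.0628]
ee_rot: [3.141, 0.0, 1.702]
contact_force: [0.5, -0.8, 1.1]
finger_gap: 0.331
finger_force: 59.0
```

Run:
```python
from h import *
for i in range(4):
    arm.read_camera('top'); s=arm.read_state(); print(s['eef_pos'],s['contact_force'],s['wrist_torque'])
```

```text
[ 0.58270817 -0.03124204  0.06281467] [0.81509167 0.51071988 2.25102763] [ 0.13184889 -0.10602996 -0.04660897]
[ 0.58271464 -0.03124791  0.0628066 ] [-0.28031029 -0.54251285  1.78891745] [ 0.14170066 -0.1217181  -0.06692161]
[ 0.58270404 -0.03126537  0.06280141] [ 0.52994038 -1.3117195   1.53743492] [ 0.14717895 -0.0825528  -0.07367247]
[ 0.5827208  -0.03123488  0.06281923] [ 0.71684667 -0.40939654  1.36510662] [ 0.11068914 -0.00504784 -0.03551989]
```

{"fn": "carry_out", "kwargs": {
  "targets": [
    {"offset": [-0.0056,0.05,0.001],"delta_rot": [0,0,0]},
    {"offset": [-0.0112,0.1,0.001],"delta_rot": [0,0,0]},
    {"offset": [-0.0168,0.15,0.001],"delta_rot": [0,0,0]},
    {"offset": [-0.0207,0.185,0.001],"delta_rot": [0,0,0]},
    {"offset": [-0.0207,0.185,0.001],"delta_rot": [0,0,0]}
  ]
}}

```text
time_s: 11.0
eef_pos: [0.58, 0.0045, 0.065]
ee_rot: [3.138, 0.004, 1.702]
contact_force: [-0.0, -10.3, 10.1]
finger_gap: 0.335
finger_force: 58.3
```

{"fn": "carry_out", "kwargs": {
  "targets": [
    {"offset": [-0.0008,0.0075,0],"delta_rot": [0,0,0]},
    {"offset": [-0.0017,0.015,0],"delta_rot": [0,0,0]},
    {"offset": [-0.0022,0.02,0],"delta_rot": [0,0,0]},
    {"offset": [-0.0022,0.02,0],"delta_rot": [0,0,0]}
  ]
}}

```text
time_s: 11.5
eef_pos: [0.5799, 0.0066, 0.0652]
ee_rot: [3.138, 0.006, 1.702]
contact_force: [0.7, -18.6, 11.3]
finger_gap: 0.336
finger_force: 58.2
```

```bash
python3 m.py c | grep -v side\ -1[3-9]
python3 - <<'E'
import cv2,numpy as np
a=cv2.imread('pics/ctop.png')[120:200,200:300]; b=cv2.imread('pics/cside.png')[150:250,170:270]
cv2.imwrite('pics/c2.png',np.hstack([cv2.resize(a,(400,320),interpolation=2),cv2.resize(b,(320,320),interpolation=2)]))
E
```

```text
top -106 4 [-0.014 -0.007 -0.011  0.095]
top -100 13 [-0.014 -0.002 -0.009  0.099]
top -94 11 [-0.013  0.003 -0.003  0.096]
top -88 10 [-0.006  0.005 -0.     0.092]
top -82 12 [-0.006  0.005 -0.001  0.091]
top -76 12 [-0.006  0.005 -0.001  0.091]
top -70 25 [-0.023  0.024 -0.     0.098]
top -64 19 [-0.023  0.013 -0.009  0.097]
top -22 8 [-0.004  0.007  0.001  0.093]
top -16 9 [-0.004  0.004 -0.     0.094]
top -10 8 [-0.003  0.005  0.001  0.095]
top -4 21 [-0.025  0.025  0.001  0.098]
top 14 2 [-0.026 -0.026 -0.026  0.1  ]
top sample [([-0.3207, -0.4543, 0.0124], 0.8), ([0.0147, -0.4847, 0.0144], 0.64), ([0.0062, -0.1152, 0.0802], 0.39)]
top sample_tip [([-0.459, -0.4318, 0.0098], 0.92), ([-0.0197, -0.6222, 0.0138], 0.69)]
top mouth [([0.0027, -0.0021, 0.0835], 0.67), ([0.0065, -0.1139, 0.0826], 0.59), ([-0.1195, -0.3326, 0.0026], 0.48)]
top v_rest [([0.0074, -0.0668, 0.0853], 0.84)]
side -124 12 [-0.008  0.016  0.005  0.101]
side -118 9 [-0.025  0.008 -0.014  0.102]
side -112 37 [-0.026  0.024 -0.006  0.102]
side -106 19 [-0.02   0.023  0.004  0.1  ]
side -100 20 [-0.012  0.014 -0.00
[... 174 characters left out ...]
e -70 11 [-0.005  0.024  0.011  0.095]
side -64 19 [-0.006  0.026  0.01   0.102]
side -58 16 [-0.007  0.025  0.007  0.095]
side -52 2 [-0.002  0.    -0.001  0.093]
side -46 6 [-0.001  0.006  0.002  0.094]
side -40 4 [-0.002  0.007  0.003  0.093]
side -34 3 [-0.003  0.006  0.001  0.093]
side sample [([0.0098, -0.4843, 0.017], 0.63), ([-0.3213, -0.4605, 0.0142], 0.6)]
side sample_tip [([-0.0269, -0.6231, 0.0083], 0.67), ([-0.462, -0.4348, 0.0111], 0.54)]
side mouth [([-0.0015, 0.0001, 0.083], 0.95)]
side v_rest [([0.0011, -0.0658, 0.0824], 0.65), ([0.0139, 0.2478, 0.1202], 0.21)]
12.0 [0.57988465 0.00659216 0.06517737] [3.1382549  0.00630423 1.70163542] [  0.70189149 -18.98091057  11.00117395]
```

View pics/c2.png

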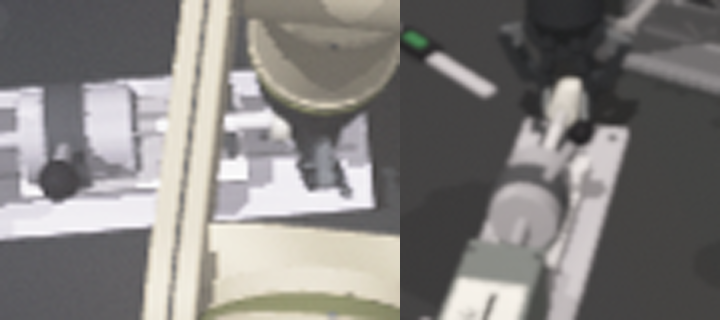

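The close-up shows the button inside the mouth with the rod on the rest. The depth rows say the rod climbs about 0.05 rad towards the button, because pressing down pivoted it on the V and the button is catching the top of the bore. I back off 6 mm, raise the cap and tip the nose down.

{"fn": "carry_out", "kwargs": {
  "targets": [
    {"offset": [0.0017,-0.015,0],"delta_rot": [0,0,0]},
    {"offset": [0.0034,-0.03,0.008],"delta_rot": [-0.005,-0.0006,0]},
    {"offset": [0.0034,-0.03,0.015],"delta_rot": [-0.014,-0.0016,0]},
    {"offset": [0.0034,-0.03,0.015],"delta_rot": [-0.014,-0.0016,0]},
    {"offset": [0.0034,-0.03,0.015],"delta_rot": [-0.014,-0.0016,0]}
  ]
}}

```text
time_s: 12.62
eef_pos: [0.5795, 0.0047, 0.0664]
ee_rot: [3.14, 0.044, 1.702]
contact_force: [3.9, 2.8, 6.1]
finger_gap: 0.335
finger_force: 60.2
```

```bash
python3 m.py d | grep -v ' sample\|rest'
```

```text
top -106 2 [-0.013 -0.012 -0.013  0.09 ]
top -100 12 [-0.014 -0.005 -0.011  0.098]
top -94 6 [-0.014  0.    -0.004  0.091]
top -88 9 [-0.006  0.003 -0.001  0.093]
top -82 12 [-0.006  0.005 -0.     0.091]
top -76 13 [-0.006  0.006 -0.001  0.095]
top -70 36 [-0.024  0.025  0.001  0.098]
top -64 30 [-0.023  0.024  0.001  0.095]
top -58 8 [-0.004  0.004 -0.     0.091]
top -52 7 [-0.004  0.004 -0.001  0.092]
top -4 8 [0.016 0.025 0.02  0.101]
top 14 2 [-0.026 -0.026 -0.026  0.1  ]
top 20 3 [-0.025 -0.025 -0.025  0.101]
top 26 2 [-0.025 -0.025 -0.025  0.102]
top mouth [([0.0032, -0.0016, 0.0821], 0.9)]
side -142 4 [-0.004  0.013  0.005  0.1  ]
side -136 6 [-0.008  0.005 -0.     0.102]
side -130 12 [-0.026  0.014 -0.003  0.103]
side -124 6 [-0.007  0.017  0.003  0.103]
side -118 26 [-0.025  0.025 -0.002  0.103]
side -112 33 [-0.025  0.024 -0.003  0.103]
side -106 19 [-0.02   0.019 -0.003  0.101]
side -100 21 [-0.012  0.014  0.002  0.103]
side -94 19 [-0.013  0.014  0.001  0.102]
side -88 3 [-0.002  0.002 -0.     0.093]
side -82 5 [-0.002  0.003  0.001  0.094]
side -76 5 [-0.004  0.018  0.004  0.092]
side -70 13 [-0.009  0.023  0.01   0.097]
side -64 18 [-0.009  0.026  0.008  0.103]
side -58 9 [-0.007  0.019  0.005  0.095]
side -52 6 [-0.002  0.006  0.002  0.095]
side -46 7 [-0.003  0.008  0.003  0.091]
side -40 3 [-0.002  0.004  0.     0.092]
side -34 2 [0.004 0.007 0.005 0.091]
side 8 2 [-0.025 -0.025 -0.025  0.103]
side 14 2 [-0.026 -0.023 -0.024  0.099]
side 20 2 [-0.024 -0.021 -0.023  0.103]
side mouth [([-0.0001, 0.0016, 0.085], 0.84)]
13.125 [0.57946694 0.00444688 0.06644347] [3.14057476 0.04388919 1.7020539 ] [5.19724117 2.60507504 4.5835872 ]
```

{"fn": "carry_out", "kwargs": {
  "targets": [
    {"offset": [0.006,0,0.002],"delta_rot": [0,0,-0.002]},
    {"offset": [0.005,0.01,0.002],"delta_rot": [0,0,-0.002]},
    {"offset": [0.004,0.02,0.002],"delta_rot": [0,0,-0.002]},
    {"offset": [0.0027,0.03,0.002],"delta_rot": [0,0,-0.002]},
    {"offset": [0.0027,0.03,0.002],"delta_rot": [0,0,-0.002]}
  ]
}}

```text
time_s: 13.75
eef_pos: [0.5798, 0.0093, 0.0666]
ee_rot: [3.141, 0.045, 1.695]
contact_force: [5.0, -1.7, 5.0]
finger_gap: 0.332
finger_force: 58.9
```

{"fn": "carry_out", "kwargs": {
  "targets": [
    {"offset": [0.003,0.01,0.002],"delta_rot": [0,0,0]},
    {"offset": [0.002,0.02,0.002],"delta_rot": [0,0,0]},
    {"offset": [0.001,0.03,0.002],"delta_rot": [0,0,0]},
    {"offset": [0.001,0.03,0.002],"delta_rot": [0,0,0]}
  ]
}}

```text
time_s: 14.25
eef_pos: [0.5794, 0.0148, 0.0667]
ee_rot: [-3.14, 0.046, 1.695]
contact_force: [2.7, -6.2, 4.8]
finger_gap: 0.33
finger_force: 58.7
```

{"fn": "carry_out", "kwargs": {
  "targets": [
    {"offset": [0,0.01,0],"delta_rot": [0,0,0]},
    {"offset": [-0.001,0.02,0],"delta_rot": [0,0,0]},
    {"offset": [-0.001,0.02,0],"delta_rot": [0,0,0]}
  ]
}}

```text
time_s: 14.62
eef_pos: [0.5794, 0.0152, 0.0668]
ee_rot: [-3.14, 0.051, 1.695]
contact_force: [3.9, -22.4, 2.4]
finger_gap: 0.335
finger_force: 58.7
```

{"fn": "carry_out", "kwargs": {
  "targets": [
    {"offset": [0,-0.01,0],"delta_rot": [0,0,0]},
    {"offset": [0,-0.012,0],"delta_rot": [0,0,0]}
  ]
}}

```text
time_s: 14.88
eef_pos: [0.5794, 0.0149, 0.0668]
ee_rot: [-3.141, 0.048, 1.695]
contact_force: [3.3, -10.3, 3.7]
finger_gap: 0.331
finger_force: 58.8
```

```bash
python3 m.py e | grep -v ' sample\|rest'
```

```text
top -106 2 [-0.025 -0.024 -0.025  0.099]
top -94 4 [-0.014 -0.009 -0.012  0.095]
top -88 10 [-0.015 -0.005 -0.01   0.101]
top -82 9 [-0.006  0.005 -0.001  0.092]
top -76 12 [-0.005  0.006 -0.001  0.091]
top -70 30 [-0.024  0.025  0.001  0.097]
top -64 36 [-0.022  0.024  0.002  0.097]
top -58 7 [-0.004  0.004 -0.001  0.09 ]
top -52 11 [-0.004  0.004  0.     0.093]
top -46 10 [-0.005  0.005 -0.001  0.093]
top -40 10 [-0.006  0.006 -0.     0.092]
top 20 2 [-0.026 -0.025 -0.026  0.102]
top 26 2 [-0.025 -0.025 -0.025  0.103]
top mouth [([0.0076, -0.001, 0.0833], 0.8), ([-0.1194, -0.3342, 0.0002], 0.23)]
side -130 3 [0.007 0.014 0.01  0.099]
side -124 7 [-0.007  0.009 -0.     0.102]
side -118 10 [-0.025  0.018 -0.006  0.101]
side -112 12 [-0.025  0.017 -0.001  0.104]
side -106 24 [-0.024  0.025  0.001  0.103]
side -100 31 [-0.024  0.024 -0.006  0.104]
side -94 17 [-0.01   0.017  0.002  0.103]
side -88 24 [-0.011  0.016  0.002  0.102]
side -82 15 [-0.006  0.014  0.004  0.099]
side -76 6 [-0.     0.025  0.007  0.095]
side -70 12 [-0.005  0.021  0.009  0.095]
side -64 15 [-0.007  0.025  0.01   0.1  ]
side -58 12 [-0.007  0.021  0.008  0.1  ]
side -52 4 [-0.002  0.004  0.001  0.094]
side -46 3 [-0.001  0.006  0.001  0.094]
side -40 6 [-0.001  0.007  0.002  0.095]
side -34 3 [-0.     0.006  0.003  0.095]
side 8 2 [-0.025 -0.024 -0.025  0.101]
side 14 3 [-0.026 -0.023 -0.024  0.103]
side mouth [([0.0012, 0.0022, 0.0829], 0.64)]
15.375 [0.57938605 0.01493912 0.0667521 ] [-3.14059275  0.04794235  1.69478442] [  3.2700942  -11.1728758    4.40088101]
```

{"fn": "carry_out", "kwargs": {
  "targets": [
    {"offset": [0,-0.003,0],"delta_rot": [0,0,0]},
    {"offset": [0,-0.003,0],"delta_rot": [0,0,0]},
    {"offset": [0,-0.003,0],"delta_rot": [0,0,0]}
  ],
  "gripper": 0.65
}}

```text
time_s: 15.75
eef_pos: [0.5784, 0.0172, 0.0659]
ee_rot: [-3.139, 0.044, 1.696]
contact_force: [-0.2, 0.0, 0.6]
finger_gap: 0.647
finger_force: 0.0
```

{"fn": "carry_out", "kwargs": {
  "targets": [
    {"offset": [0,0,0.05],"delta_rot": [0,0,0]},
    {"offset": [0,0,0.15],"delta_rot": [0,0,0]},
    {"offset": [0,0,0.35],"delta_rot": [0.007,0.0008,0]},
    {"offset": [0,0,0.6],"delta_rot": [0.014,0.0016,0]},
    {"offset": [0,0,0.8],"delta_rot": [0.014,0.0016,0]}
  ]
}}

```text
time_s: 16.38
eef_pos: [0.58, 0.0165, 0.2311]
ee_rot: [3.138, 0.0, 1.695]
contact_force: [1.2, -0.3, -0.0]
finger_gap: 0.65
finger_force: 0.0
```

Run:
```python
from h import *
o=np.array([.564,.124,0]); a=.112
X=np.array([np.cos(a),np.sin(a),0]);Y=np.array([-np.sin(a),np.cos(a),0])
for c in ['top','side']:
    p,d=snap(c,'f'+c); Q=cloud(c,d)[d>0]; T=np.c_[(Q-o)@X,(Q-o)@Y,Q[:,2]]
    for y in range(-136,-0,6):
        s=T[(abs(T[:,0])<.026)&(abs(T[:,1]-y/1e3)<.003)&(T[:,2]>.078)&(T[:,2]<.12)]
        if len(s)>1: print(c,y,len(s),np.round([s[:,0].min(),s[:,0].max(),s[:,0].mean(),s[:,2].max()],3))
    for n in ['lever_knob','pointer','index_mark','sample']:
        print(c,n,[(np.round([(np.array(r['location'])-o)@X,(np.array(r['location'])-o)@Y,r['location'][2]],4).tolist(),round(r['p'],2)) for r in arm.pinpoint(n,c)][:3])
s=arm.read_state(); print(s['time_s'],s['eef_pos'],s['ee_rot'],s['contact_force'])
```

```text
top -130 2 [-0.014 -0.012 -0.013  0.095]
top -124 4 [-0.014 -0.012 -0.013  0.093]
top -118 4 [-0.015 -0.012 -0.014  0.089]
top -112 14 [-0.014  0.012 -0.005  0.101]
top -106 23 [-0.014  0.012 -0.002  0.101]
top -100 25 [-0.015  0.014 -0.002  0.102]
top -94 26 [-0.014  0.014 -0.003  0.103]
top -88 20 [-0.013  0.011 -0.002  0.102]
top -82 10 [-0.004  0.005  0.     0.093]
top -76 13 [-0.006  0.006 -0.001  0.094]
top -70 31 [-0.024  0.024  0.001  0.098]
top -64 36 [-0.023  0.025  0.001  0.098]
top -58 8 [-0.004  0.004 -0.     0.09 ]
top -52 11 [-0.004  0.004  0.     0.093]
top -46 6 [-0.006  0.005 -0.001  0.091]
top lever_knob [([-0.0459, 0.0409, 0.1727], 0.56)]
top pointer []
top index_mark [([0.013, 0.2502, 0.1152], 0.62)]
top sample [([-0.3252, -0.4534, 0.0115], 0.79), ([0.0144, -0.4819, 0.0155], 0.78), ([0.0104, 0.2478, 0.1143], 0.66)]
side -130 8 [-0.009  0.01  -0.001  0.102]
side -124 8 [-0.01   0.012  0.     0.101]
side -118 10 [-0.011  0.015 -0.003  0.101]
side -112 11 [-0.009  0.014  0.004  0.105]
side -106 11 [-0.01   0.016 -0.004  0.102]
side -100 10 [-0.012  0.011 -0.002  0.1
[... 198 characters left out ...]
0.009  0.096]
side -64 18 [-0.009  0.026  0.01   0.101]
side -58 11 [-0.004  0.024  0.009  0.098]
side -52 5 [-0.002  0.008  0.003  0.095]
side -46 4 [-0.001  0.005  0.002  0.095]
side -40 5 [-0.002  0.008  0.004  0.092]
side -34 3 [-0.003  0.003  0.     0.096]
side -4 4 [-0.022  0.02  -0.006  0.114]
side lever_knob [([-0.0449, 0.0501, 0.1732], 0.58)]
side pointer [([0.0066, 0.2868, 0.1142], 0.95)]
side index_mark [([0.0102, 0.2522, 0.1157], 0.59)]
side sample [([0.0114, 0.2486, 0.1158], 0.69), ([0.0123, -0.4856, 0.0176], 0.58), ([-0.3215, -0.4597, 0.0124], 0.57)]
16.875 [0.57854779 0.01684689 0.22544341] [-3.13913276e+00 -3.98775084e-04  1.69541971e+00] [ 1.26392324 -0.71154261 -0.04019102]
```

{"fn": "carry_out", "kwargs": {
  "targets": [
    {"offset": [-0.2,0.15,0],"delta_rot": [0,0,0]},
    {"offset": [-0.4,0.35,0],"delta_rot": [0,0,0]},
    {"offset": [-0.57,0.6,0],"delta_rot": [0,0,0]},
    {"offset": [-0.57,0.705,0],"delta_rot": [0,0,0]},
    {"offset": [-0.57,0.705,0],"delta_rot": [0,0,0]}
  ],
  "gripper": 0
}}

```text
time_s: 17.5
eef_pos: [0.4645, 0.159, 0.2263]
ee_rot: [-3.141, -0.0, 1.698]
contact_force: [0.3, -0.4, 0.2]
finger_gap: -0.001
finger_force: 0.0
```

{"fn": "carry_out", "kwargs": {
  "targets": [
    {"offset": [0,0,-0.15],"delta_rot": [0,0,0]},
    {"offset": [0,0,-0.3],"delta_rot": [0,0,0]},
    {"offset": [0,0,-0.35],"delta_rot": [0,0,0]},
    {"offset": [0,0,-0.35],"delta_rot": [0,0,0]},
    {"offset": [0,0,-0.35],"delta_rot": [0,0,0]}
  ]
}}

```text
time_s: 18.12
eef_pos: [0.4661, 0.1576, 0.158]
ee_rot: [3.14, -0.0, 1.695]
contact_force: [0.4, 0.8, 0.2]
finger_gap: 0.0
finger_force: 0.0
```

Run:
```python
from h import *
p,d=snap('top','l1'); p2,d2=snap('side','l2')
a=p[100:220,160:320,::-1]; b=p2[130:250,150:310,::-1]
cv2.imwrite('pics/l.png',np.hstack([cv2.resize(a,(400,300)),cv2.resize(b,(400,300))]))
s=arm.read_state(); print(s['time_s'],s['eef_pos'],s['ee_rot'],s['contact_force'])
```

```text
18.225 [0.4661585  0.15783091 0.15809423] [ 3.13966597e+00 -1.77158455e-04  1.69516656e+00] [-0.2803145   0.0287083  -0.55523869]
```

View pics/l.png

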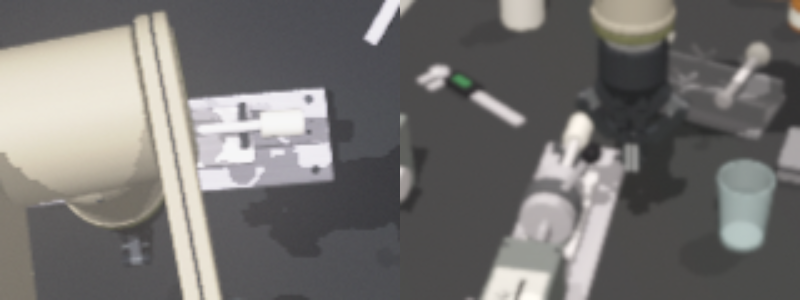

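The fingers stand beside the black knob on its -x side (right crop: knob about (592,152), fingertips about (630,160)), and the sample lies in the collet. Next I push the lever over.

{"fn": "carry_out", "kwargs": {
  "targets": [
    {"offset": [0.08,0.009,0],"delta_rot": [0,0,0]},
    {"offset": [0.16,0.018,0],"delta_rot": [0,0,0]},
    {"offset": [0.24,0.027,0],"delta_rot": [0,0,0]},
    {"offset": [0.32,0.036,0],"delta_rot": [0,0,0]},
    {"offset": [0.4,0.045,0],"delta_rot": [0,0,0]}
  ]
}}

```text
time_s: 18.85
eef_pos: [0.5459, 0.167, 0.1578]
ee_rot: [3.141, -0.0, 1.696]
contact_force: [-1.4, -0.2, 1.8]
finger_gap: -0.0
finger_force: 1.3
```

{"fn": "carry_out", "kwargs": {
  "targets": [
    {"offset": [0.05,0.0056,0],"delta_rot": [0,0,0]},
    {"offset": [0.09,0.01,0],"delta_rot": [0,0,0]},
    {"offset": [0.11,0.012,0],"delta_rot": [0,0,0]},
    {"offset": [0.12,0.0135,0],"delta_rot": [0,0,0]},
    {"offset": [0.13,0.0145,0],"delta_rot": [0,0,0]}
  ]
}}

```text
time_s: 19.48
eef_pos: [0.5707, 0.1696, 0.1562]
ee_rot: [-3.14, 0.0, 1.695]
contact_force: [-4.0, -0.2, -2.7]
finger_gap: -0.004
finger_force: 1.4
```

{"fn": "carry_out", "kwargs": {
  "targets": [
    {"offset": [0.02,0.002,0],"delta_rot": [0,0,0]},
    {"offset": [0.03,0.0033,0],"delta_rot": [0,0,0]},
    {"offset": [0.03,0.0033,0],"delta_rot": [0,0,0]}
  ]
}}

```text
time_s: 19.85
eef_pos: [0.5775, 0.1703, 0.1567]
ee_rot: [-3.142, 0.0, 1.695]
contact_force: [-1.9, -0.3, -1.7]
finger_gap: -0.003
finger_force: 1.1
```

{"fn": "carry_out", "kwargs": {
  "targets": [
    {"offset": [0.015,0.0015,0],"delta_rot": [0,0,0]},
    {"offset": [0.02,0.002,0],"delta_rot": [0,0,0]},
    {"offset": [0.02,0.002,0],"delta_rot": [0,0,0]}
  ]
}}

```text
time_s: 20.23
eef_pos: [0.5813, 0.1707, 0.1567]
ee_rot: [-3.141, -0.0, 1.695]
contact_force: [-2.9, -1.2, -1.7]
finger_gap: -0.002
finger_force: 1.3
```

{"fn": "carry_out", "kwargs": {
  "targets": [
    {"offset": [0.01,0.001,0],"delta_rot": [0,0,0]},
    {"offset": [0.02,0.002,0],"delta_rot": [0,0,0]},
    {"offset": [0.02,0.002,0],"delta_rot": [0,0,0]}
  ]
}}

```text
time_s: 20.6
eef_pos: [0.5854, 0.1711, 0.1567]
ee_rot: [-3.141, 0.0, 1.695]
contact_force: [-2.4, 0.5, -3.0]
finger_gap: -0.0
finger_force: 1.4
```

{"fn": "carry_out", "kwargs": {
  "targets": [
    {"offset": [0.01,0.001,0],"delta_rot": [0,0,0]},
    {"offset": [0.015,0.0015,0],"delta_rot": [0,0,0]},
    {"offset": [0.015,0.0015,0],"delta_rot": [0,0,0]}
  ]
}}

```text
time_s: 20.98
eef_pos: [0.587, 0.1714, 0.1564]
ee_rot: [-3.138, 0.0, 1.696]
contact_force: [-9.9, -0.4, 0.1]
finger_gap: 0.002
finger_force: 5.2
```

```bash
cat > k.py <<'E'
from h import *
o=np.array([.564,.124,0]); a=.112
X=np.array([np.cos(a),np.sin(a),0]);Y=np.array([-np.sin(a),np.cos(a),0])
import sys
for n in sys.argv[1:]:
  for c in ['top','side']:
    arm.read_camera(c)
    print(c,n,[(np.round([(np.array(r['location'])-o)@X,(np.array(r['location'])-o)@Y,r['location'][2]],4).tolist(),round(r['p'],2)) for r in arm.pinpoint(n,c)][:3])
s=arm.read_state(); print(s['time_s'],s['eef_pos'],s['ee_rot'],s['contact_force'],s['finger_force'])
E
python3 k.py lever_knob
```

```text
top lever_knob []
side lever_knob [([0.055, 0.0478, 0.1733], 0.77)]
21.175 [0.58697245 0.17135462 0.15643342] [-3.13832835e+00  5.76727394e-05  1.69556458e+00] [-10.61466439  -0.96217156   0.48598547] 5.1206110417842865
```

{"fn": "carry_out", "kwargs": {
  "targets": [
    {"offset": [-0.1,-0.011,0],"delta_rot": [0,0,0]},
    {"offset": [-0.2,-0.02,0.05],"delta_rot": [0,0,0]},
    {"offset": [-0.2,-0.1,0.25],"delta_rot": [0,0,0]},
    {"offset": [-0.15,-0.3,0.4],"delta_rot": [0,0,0]},
    {"offset": [-0.1,-0.5,0.4],"delta_rot": [0,0,0]}
  ]
}}

```text
time_s: 21.8
eef_pos: [0.5715, 0.0708, 0.242]
ee_rot: [3.132, 0.001, 1.696]
contact_force: [-0.3, 0.1, -0.5]
finger_gap: -0.003
finger_force: 0.0
```

{"fn": "carry_out", "kwargs": {
  "targets": [
    {"offset": [0.02,-0.2,0],"delta_rot": [0,0,0]},
    {"offset": [0.04,-0.266,0],"delta_rot": [0,0,0]},
    {"offset": [0.04,-0.266,-0.1],"delta_rot": [0,0,0]},
    {"offset": [0.04,-0.266,-0.25],"delta_rot": [0,0,0]},
    {"offset": [0.04,-0.266,-0.4],"delta_rot": [0,0,0]}
  ],
  "gripper": 0.65
}}

```text
time_s: 22.42
eef_pos: [0.5759, 0.0198, 0.1545]
ee_rot: [-3.141, -0.001, 1.697]
contact_force: [1.0, -0.4, -0.6]
finger_gap: 0.648
finger_force: 0.0
```

```bash
python3 k.py lever_knob pointer index_mark sample
python3 - <<'E'
from h import *
p,d=snap('top','n1'); p2,d2=snap('side','n2')
a=p[135:185,95:195,::-1]; b=p2[200:310,140:240,::-1]
cv2.imwrite('pics/n.png',np.hstack([cv2.resize(a,(440,220),interpolation=2),np.zeros((220,2,3),np.uint8),cv2.resize(b,(200,220),interpolation=2)]))
E
```

```text
top lever_knob [([0.0544, 0.0467, 0.1734], 0.96)]
side lever_knob [([0.0528, 0.0472, 0.1692], 0.84)]
top pointer []
side pointer [([0.0063, 0.2924, 0.1136], 0.92)]
top index_mark [([0.0098, 0.2484, 0.1151], 0.56)]
side index_mark [([0.0126, 0.2493, 0.1175], 0.61)]
top sample [([-0.3213, -0.453, 0.0136], 0.57), ([0.0175, -0.4842, 0.0188], 0.55), ([0.0049, -0.1053, 0.0825], 0.43)]
side sample [([-0.3243, -0.4594, 0.0129], 0.71), ([0.0105, -0.4846, 0.016], 0.65), ([0.0011, -0.1062, 0.0833], 0.49)]
23.225 [0.57627403 0.01817091 0.15680065] [-3.14145939e+00 -1.53892066e-06  1.69522599e+00] [ 1.00508909 -0.51820862  0.06394768] 0.0
```

View pics/n.png

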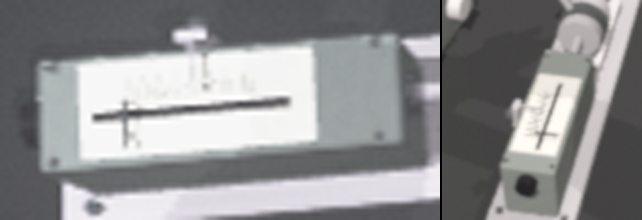

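The lever is over: the knob is on the +x side, at +54 mm in the tester frame. In the top crop the pointer bar is at about (126,100) and the index tip at about (204,86), roughly 45 mm apart. Now I grip the cap.

{"fn": "carry_out", "kwargs": {
  "targets": [
    {"offset": [-0.003,0,-0.2],"delta_rot": [0,0,0]},
    {"offset": [-0.003,0,-0.35],"delta_rot": [0,0,0]},
    {"offset": [-0.003,0,-0.45],"delta_rot": [0,0,0]},
    {"offset": [-0.003,0,-0.45],"delta_rot": [0,0,0]},
    {"offset": [-0.003,0,-0.45],"delta_rot": [0,0,0]}
  ]
}}

```text
time_s: 23.95
eef_pos: [0.5766, 0.0182, 0.068]
ee_rot: [3.14, 0.0, 1.695]
contact_force: [-0.7, 0.4, 0.5]
finger_gap: 0.65
finger_force: 0.0
```

{"fn": "carry_out", "kwargs": {
  "targets": [
    {"offset": [0,0,0],"delta_rot": [0,0,0]},
    {"offset": [0,0,0],"delta_rot": [0,0,0]},
    {"offset": [0,0,0],"delta_rot": [0,0,0]},
    {"offset": [0,0,0],"delta_rot": [0,0,0]},
    {"offset": [0,0,0],"delta_rot": [0,0,0]}
  ],
  "gripper": 0.2
}}

```text
time_s: 24.58
eef_pos: [0.5788, 0.0181, 0.0693]
ee_rot: [3.135, 0.001, 1.695]
contact_force: [6.4, -0.2, 1.7]
finger_gap: 0.333
finger_force: 58.9
```

```bash
cat > q.py <<'E'
from h import *
import sys
t=sys.argv[1]
p,d=arm.read_camera('top'); p2,_=arm.read_camera('side')
m=arm.camera_model('top')
# rectify the gauge top (plane z=.112) in tester frame, 0.25 mm/px, cols = y .19->.35, rows = x +.06->-.04
o=np.array([.564,.124,0]); a=.112
X=np.array([np.cos(a),np.sin(a),0]);Y=np.array([-np.sin(a),np.cos(a),0])
out=[]
for c,im in [('top',p),('side',p2)]:
    v,u=np.mgrid[:280,:640]
    W=o+X*(.045-v*.00025)[...,None]+Y*(.19+u*.00025)[...,None]+np.array([0,0,.112])
    mm=arm.camera_model(c); C=(W-mm['xyz'])@rot(mm); q=C@np.array(mm['K']).T; q=q[...,:2]/q[...,2:]
    out.append(cv2.remap(im,q.astype(np.float32)[...,0],q.astype(np.float32)[...,1],cv2.INTER_CUBIC))
cv2.imwrite(f'pics/{t}.png',np.vstack(out)[:,:,::-1]); np.save(t+'.npy',np.stack(out))
s=arm.read_state(); print(s['time_s'],s['eef_pos'],s['ee_rot'],s['contact_force'],s['finger_force'],s['finger_gap'])
E
python3 q.py q0
```

```text
24.675 [0.57882163 0.01814043 0.06934473] [3.13481834e+00 1.01483443e-03 1.69504864e+00] [ 6.88992423 -0.23464867  0.42304671] 58.87308418750763 0.3346315115690136
```

View pics/q0.png

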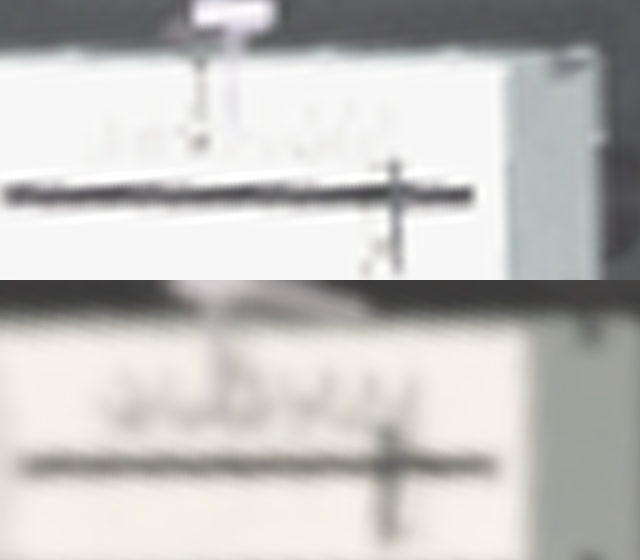

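In the rectified top view (0.25 mm/px) the pointer bar is at column 396 and the index finger at about 233. The side view gives a similar gap, about 41 mm. I draw out 34 mm first and look again.

{"fn": "carry_out", "kwargs": {
  "targets": [
    {"offset": [0.01,-0.01,0],"delta_rot": [0,0,0]},
    {"offset": [0.012,-0.03,0],"delta_rot": [0,0,0]},
    {"offset": [0.015,-0.055,0],"delta_rot": [0,0,0]},
    {"offset": [0.018,-0.08,0],"delta_rot": [0,0,0]},
    {"offset": [0.021,-0.1,0],"delta_rot": [0,0,0]}
  ]
}}

```text
time_s: 25.3
eef_pos: [0.5812, -0.0013, 0.0684]
ee_rot: [3.139, -0.001, 1.696]
contact_force: [1.9, 5.3, 6.4]
finger_gap: 0.33
finger_force: 59.3
```

{"fn": "carry_out", "kwargs": {
  "targets": [
    {"offset": [0.003,-0.025,0],"delta_rot": [0,0,0]},
    {"offset": [0.006,-0.05,0],"delta_rot": [0,0,0]},
    {"offset": [0.008,-0.065,0],"delta_rot": [0,0,0]},
    {"offset": [0.008,-0.07,0],"delta_rot": [0,0,0]},
    {"offset": [0.008,-0.07,0],"delta_rot": [0,0,0]}
  ]
}}

```text
time_s: 25.92
eef_pos: [0.5827, -0.0148, 0.0684]
ee_rot: [3.139, -0.001, 1.696]
contact_force: [1.0, 7.1, 7.9]
finger_gap: 0.333
finger_force: 59.4
```

```bash
python3 q.py q1; python3 k.py pointer index_mark
```

```text
26.025 [ 0.58274368 -0.01474775  0.0683485 ] [ 3.13884638e+00 -1.28411104e-03  1.69564240e+00] [1.63194598 5.22208065 7.82814429] 59.36820209026337 0.33060004246515606
top pointer []
side pointer [([0.0089, 0.2565, 0.112], 0.66), ([0.0019, -0.0981, 0.0805], 0.47)]
top index_mark [([0.0114, 0.2498, 0.1128], 0.39)]
side index_mark [([0.0154, 0.2512, 0.1159], 0.59), ([-0.0653, -0.4199, 0.0645], 0.45)]
26.425 [ 0.58272073 -0.01470129  0.06834855] [ 3.13888960e+00 -1.28476998e-03  1.69569795e+00] [1.83718315 6.98693449 7.85495574] 59.370893239974976
```

View pics/q1.png

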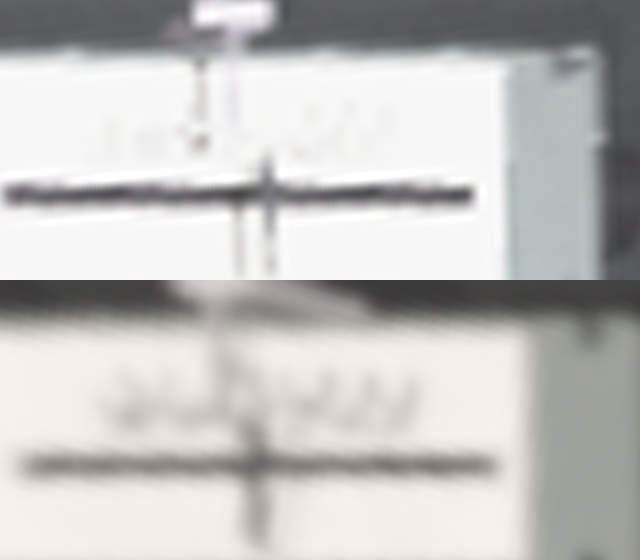

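The pointer is now at column 267 (top) and about 258 (side), the index at about 233, so 6 to 8 mm remain. I settle it with column profiles.

Run:
```python
import numpy as np
a=np.load('q0.npy').astype(float).mean(-1); b=np.load('q1.npy').astype(float).mean(-1)
def show(n,im,r0,r1,u0,u1): print(n,(r0,r1),u0,np.round(im[r0:r1,u0:u1].mean(0)[::4]).astype(int).tolist())
for r in [(65,85),(85,105),(105,125),(125,145)]: show('top idx',a[0],*r,180,270)
show('top idx clamp',a[0],5,25,170,300)
show('top ptr',b[0],158,172,240,300);show('top ptr',b[0],210,270,220,300)
for r in [(45,65),(65,85),(85,105),(105,125),(125,140)]: show('side idx',a[1],*r,180,280)
for r in [(135,155),(150,170),(205,225),(225,245)]: show('side ptr',b[1],*r,220,300)
d=a[0]-b[0]; print(np.round(d[155:170,230:430].mean(0)[::5]).astype(int).tolist())
d=a[1]-b[1]
for r in (125,140,155,200,220,240): print(r,np.round(d[r:r+12,200:430].mean(0)[::5]).astype(int).tolist())
```

```text
top idx (65, 85) 180 [247, 246, 243, 231, 214, 205, 213, 230, 243, 246, 244, 242, 239, 237, 239, 243, 246, 247, 247, 247, 247, 246, 246]
top idx (85, 105) 180 [247, 247, 246, 238, 225, 216, 220, 233, 244, 247, 244, 241, 236, 233, 236, 241, 247, 248, 247, 247, 247, 247, 247]
top idx (105, 125) 180 [246, 242, 238, 232, 225, 220, 224, 233, 242, 246, 244, 241, 237, 234, 236, 241, 246, 248, 248, 247, 247, 246, 246]
top idx (125, 145) 180 [236, 233, 231, 227, 219, 212, 213, 223, 236, 245, 245, 244, 243, 242, 242, 242, 242, 243, 244, 245, 245, 245, 245]
top idx clamp (5, 25) 170 [102, 106, 111, 108, 114, 145, 183, 219, 237, 238, 239, 238, 235, 235, 236, 238, 240, 240, 241, 241, 240, 240, 240, 228, 211, 188, 152, 120, 95, 83, 88, 93, 93]
top ptr (158, 172) 240 [242, 240, 235, 230, 223, 206, 189, 186, 206, 233, 251, 251, 249, 248, 247]
top ptr (210, 270) 220 [247, 247, 243, 230, 217, 214, 226, 241, 246, 243, 233, 215, 200, 202, 220, 240, 249, 247, 246, 246]
side idx (45, 65) 180 [208, 207, 207, 207, 206, 205, 202, 200, 196, 192, 191, 192, 192, 194, 195, 196, 197, 199, 202, 203, 205, 206, 207,
[... 1615 characters left out ...]
 21, 37, 52, 66, 71, 67, 53, 35, 19, 12, 11, 9, 7, 6, 4, 3, 2, 1, 1, 1, 1, 1, 1, 0, 0, -5, -13, -21, -37, -54, -68, -75, -71, -60, -47, -36, -26, -16, -10]
200 [0, 0, 0, 0, 1, 5, 8, 14, 29, 46, 59, 64, 58, 45, 32, 23, 16, 11, 11, 11, 8, 6, 3, 1, 1, 1, 0, 0, 1, 1, 1, -1, -1, -8, -24, -42, -59, -69, -70, -60, -43, -25, -12, -10, -11, -9]
220 [1, 1, 0, 0, 1, 2, 3, 13, 28, 45, 60, 71, 72, 63, 48, 30, 16, 13, 13, 10, 8, 6, 3, 2, 1, 1, 1, 1, 1, 1, 0, 0, -2, -13, -26, -40, -56, -66, -67, -57, -39, -21, -14, -13, -10, -7]
240 [0, 0, 0, 0, 1, 2, 6, 17, 30, 44, 58, 67, 67, 56, 39, 22, 14, 14, 11, 8, 6, 4, 3, 2, 1, 1, 1, 1, 1, 0, 0, 0, -5, -12, -21, -37, -54, -66, -68, -58, -42, -28, -22, -16, -11, -9]
```

{"fn": "carry_out", "kwargs": {
  "targets": [
    {"offset": [0.001,-0.01,0],"delta_rot": [0,0,0]},
    {"offset": [0.002,-0.02,0],"delta_rot": [0,0,0]},
    {"offset": [0.003,-0.03,0],"delta_rot": [0,0,0]},
    {"offset": [0.004,-0.037,0],"delta_rot": [0,0,0]},
    {"offset": [0.0046,-0.041,0],"delta_rot": [0,0,0]}
  ]
}}

```text
time_s: 27.05
eef_pos: [0.5836, -0.0226, 0.0683]
ee_rot: [3.139, -0.002, 1.696]
contact_force: [1.1, 8.7, 8.2]
finger_gap: 0.332
finger_force: 59.4
```

```bash
python3 q.py q2
python3 - <<'E'
import numpy as np
a=np.load('q0.npy').astype(float).mean(-1); b=np.load('q2.npy').astype(float).mean(-1)
def show(n,im,r0,r1,u0,u1): print(n,(r0,r1),u0,np.round(im[r0:r1,u0:u1].mean(0)[::4]).astype(int).tolist())
show('top idx',b[0],85,125,180,270);show('top ptr',b[0],158,172,200,270);show('top ptr',b[0],210,270,190,270)
show('side idx',b[1],65,105,180,280)
for r in [(135,155),(150,170),(205,245)]: show('side ptr',b[1],*r,190,270)
E
```

```text
27.15 [ 0.58362574 -0.02263129  0.06831619] [ 3.13889442e+00 -1.73916670e-03  1.69580954e+00] [1.73409022 8.71735519 7.2090359 ] 59.386194348335266 0.3342499625203542
top idx (85, 125) 180 [246, 244, 241, 235, 225, 218, 221, 233, 243, 246, 244, 241, 237, 234, 236, 241, 246, 248, 247, 247, 247, 246, 246]
top ptr (158, 172) 200 [247, 245, 241, 236, 229, 225, 217, 197, 176, 168, 184, 211, 234, 243, 246, 249, 248, 246]
top ptr (210, 270) 190 [246, 245, 240, 230, 223, 227, 237, 245, 246, 242, 227, 205, 191, 202, 227, 247, 251, 248, 247, 246]
side idx (65, 105) 180 [235, 235, 235, 235, 233, 230, 224, 218, 212, 204, 199, 196, 195, 197, 200, 205, 209, 212, 215, 218, 223, 227, 229, 231, 232]
side ptr (135, 155) 190 [205, 204, 203, 200, 193, 184, 176, 171, 170, 174, 179, 186, 191, 193, 194, 195, 196, 197, 200, 205]
side ptr (150, 170) 190 [218, 219, 218, 212, 203, 192, 180, 167, 160, 157, 160, 168, 179, 189, 198, 203, 204, 205, 207, 210]
side ptr (205, 245) 190 [235, 233, 231, 225, 215, 202, 188, 176, 167, 164, 168, 176, 187, 198, 208, 215, 219, 221, 223, 226]
```

{"fn": "carry_out", "kwargs": {
  "targets": [
    {"offset": [0,0,0],"delta_rot": [0,0,0]},
    {"offset": [0,0,0],"delta_rot": [0,0,0]},
    {"offset": [0,0,0],"delta_rot": [0,0,0]},
    {"offset": [0,0,0],"delta_rot": [0,0,0]},
    {"offset": [0,0,0],"delta_rot": [0,0,0]}
  ]
}}

```text
time_s: 27.78
eef_pos: [0.5836, -0.0226, 0.0683]
ee_rot: [3.139, -0.002, 1.696]
contact_force: [0.5, 9.4, 6.8]
finger_gap: 0.331
finger_force: 59.4
```

{"fn": "carry_out", "kwargs": {
  "targets": [
    {"offset": [0,0,0],"delta_rot": [0,0,0]},
    {"offset": [0,0,0],"delta_rot": [0,0,0]},
    {"offset": [0,0,0],"delta_rot": [0,0,0]},
    {"offset": [0,0,0],"delta_rot": [0,0,0]},
    {"offset": [0,0,0],"delta_rot": [0,0,0]}
  ]
}}

```text
time_s: 28.4
eef_pos: [0.5836, -0.0226, 0.0683]
ee_rot: [3.139, -0.002, 1.696]
contact_force: [1.4, 8.0, 7.3]
finger_gap: 0.331
finger_force: 59.4
```

{"fn": "carry_out", "kwargs": {
  "targets": [
    {"offset": [0,0,0],"delta_rot": [0,0,0]},
    {"offset": [0,0,0],"delta_rot": [0,0,0]},
    {"offset": [0,0,0],"delta_rot": [0,0,0]},
    {"offset": [0,0,0],"delta_rot": [0,0,0]},
    {"offset": [0,0,0],"delta_rot": [0,0,0]}
  ]
}}

```text
time_s: 29.02
eef_pos: [0.5836, -0.0226, 0.0683]
ee_rot: [3.139, -0.002, 1.696]
contact_force: [1.7, 8.5, 7.4]
finger_gap: 0.334
finger_force: 59.4
```

{"fn": "carry_out", "kwargs": {
  "targets": [
    {"offset": [0,0,0],"delta_rot": [0,0,0]},
    {"offset": [0,0,0],"delta_rot": [0,0,0]},
    {"offset": [0,0,0],"delta_rot": [0,0,0]},
    {"offset": [0,0,0],"delta_rot": [0,0,0]},
    {"offset": [0,0,0],"delta_rot": [0,0,0]}
  ]
}}

```text
time_s: 29.65
eef_pos: [0.5837, -0.0226, 0.0684]
ee_rot: [3.139, -0.002, 1.696]
contact_force: [1.7, 7.9, 7.5]
finger_gap: 0.332
finger_force: 59.4
```

```bash
python3 k.py pointer index_mark pointer index_mark
```

```text
top pointer [([0.0094, 0.2467, 0.1142], 0.7)]
side pointer [([0.0059, 0.2484, 0.1161], 0.65), ([0.0043, -0.0037, 0.089], 0.51)]
top index_mark [([0.0112, 0.2479, 0.1151], 0.49), ([0.0037, -0.0075, 0.0878], 0.24)]
side index_mark [([0.0151, 0.2494, 0.1167], 0.65)]
top pointer [([0.0089, 0.2488, 0.1156], 0.68)]
side pointer [([0.005, 0.2491, 0.1157], 0.91)]
top index_mark [([-0.2098, -0.3755, 0.0601], 0.71), ([0.0141, 0.2497, 0.1128], 0.6)]
side index_mark [([0.0132, 0.2505, 0.1168], 0.66)]
30.45 [ 0.58359905 -0.02262797  0.06830097] [ 3.13893174e+00 -1.68610639e-03  1.69579221e+00] [0.27176507 8.43202859 8.13401932] 59.39220428466797
```

{"fn": "carry_out", "kwargs": {
  "targets": [
    {"offset": [-0.0015,0.015,0],"delta_rot": [0,0,0]},
    {"offset": [-0.004,0.035,0],"delta_rot": [0,0,0]},
    {"offset": [-0.006,0.06,0],"delta_rot": [0,0,0]},
    {"offset": [-0.0095,0.085,0],"delta_rot": [0,0,0]},
    {"offset": [-0.012,0.105,0],"delta_rot": [0,0,0]}
  ]
}}

```text
time_s: 31.08
eef_pos: [0.5813, -0.0021, 0.0684]
ee_rot: [3.139, -0.001, 1.696]
contact_force: [1.7, 3.7, 6.6]
finger_gap: 0.33
finger_force: 59.3
```

{"fn": "carry_out", "kwargs": {
  "targets": [
    {"offset": [-0.0025,0.025,0],"delta_rot": [0,0,0]},
    {"offset": [-0.005,0.05,0],"delta_rot": [0,0,0]},
    {"offset": [-0.008,0.075,0],"delta_rot": [0,0,0]},
    {"offset": [-0.01,0.093,0],"delta_rot": [0,0,0]},
    {"offset": [-0.0116,0.102,0],"delta_rot": [0,0,0]}
  ]
}}

```text
time_s: 31.7
eef_pos: [0.5791, 0.0176, 0.0684]
ee_rot: [3.139, 0.0, 1.696]
contact_force: [2.4, 1.7, 5.9]
finger_gap: 0.325
finger_force: 59.3
```

```bash
python3 q.py q3; python3 k.py pointer
python3 - <<'E'
import numpy as np
b=np.load('q3.npy').astype(float).mean(-1)
for r in [(158,172),(210,270)]: print(np.round(b[0][r[0]:r[1],370:430].mean(0)[::4]).astype(int).tolist())
E
```

```text
31.8 [0.57913121 0.01763333 0.06837729] [3.13856874e+00 1.79453815e-04 1.69554517e+00] [2.64281715 2.19688578 5.72432099] 59.26453471183777 0.3323447864071108
top pointer [([0.0104, 0.2872, 0.1131], 0.65), ([-0.0002, -0.0008, -0.0006], 0.64)]
side pointer [([0.0101, 0.2883, 0.1144], 0.59)]
32.0 [0.57912657 0.01747578 0.06835156] [3.13861586e+00 1.91982578e-04 1.69543058e+00] [3.03262965 2.03826454 6.41408285] 59.26961123943329
[243, 244, 249, 245, 222, 188, 172, 190, 225, 248, 251, 249, 250, 249, 249]
[237, 239, 240, 243, 233, 207, 182, 180, 205, 235, 248, 248, 246, 246, 245]
```

{"fn": "carry_out", "kwargs": {
  "targets": [
    {"offset": [-0.0003,0.003,0],"delta_rot": [0,0,0]},
    {"offset": [-0.0006,0.006,0],"delta_rot": [0,0,0]},
    {"offset": [-0.0006,0.006,0],"delta_rot": [0,0,0]}
  ]
}}

```text
time_s: 32.38
eef_pos: [0.5791, 0.018, 0.0684]
ee_rot: [3.139, 0.001, 1.695]
contact_force: [2.8, -1.1, 6.5]
finger_gap: 0.333
finger_force: 59.2
```

{"fn": "carry_out", "kwargs": {
  "targets": [
    {"offset": [0,0,0],"delta_rot": [0,0,0]},
    {"offset": [0,0,0],"delta_rot": [0,0,0]},
    {"offset": [0,0,0],"delta_rot": [0,0,0]},
    {"offset": [0,0,0],"delta_rot": [0,0,0]}
  ],
  "gripper": 0.65
}}

```text
time_s: 32.88
eef_pos: [0.5772, 0.0186, 0.0664]
ee_rot: [-3.141, -0.0, 1.695]
contact_force: [-0.5, 2.0, 1.4]
finger_gap: 0.65
finger_force: 0.0
```

{"fn": "carry_out", "kwargs": {
  "targets": [
    {"offset": [0,0,0.05],"delta_rot": [0,0,0]},
    {"offset": [0,0,0.2],"delta_rot": [0,0,0]},
    {"offset": [0,0,0.45],"delta_rot": [0,0,0]},
    {"offset": [0,0,0.65],"delta_rot": [0,0,0]},
    {"offset": [0,0,0.65],"delta_rot": [0,0,0]}
  ]
}}

```text
time_s: 33.5
eef_pos: [0.5804, 0.0185, 0.2026]
ee_rot: [3.133, 0.002, 1.695]
contact_force: [0.5, -0.3, -0.1]
finger_gap: 0.648
finger_force: 0.0
```

```bash
python3 q.py q4; python3 k.py pointer lever_knob index_mark sample sample_ball sample_disc
python3 - <<'E'
import numpy as np
b=np.load('q4.npy').astype(float).mean(-1)
for r in [(158,172),(210,270)]: print(np.round(b[0][r[0]:r[1],370:430].mean(0)[::4]).astype(int).tolist())
print(np.round(b[0][85:125,180:270].mean(0)[::4]).astype(int).tolist())
E
```

```text
33.6 [0.57788455 0.0186531  0.19766807] [3.14024901e+00 2.60636247e-04 1.69539272e+00] [-0.07177119  0.20222227 -0.4978991 ] 0.0 0.6493428170848526
top pointer []
side pointer []
top lever_knob [([0.0569, 0.0462, 0.1737], 0.77)]
side lever_knob [([0.0538, 0.0492, 0.1693], 0.73)]
top index_mark [([-0.1186, -0.3366, 0.0009], 0.63), ([0.0554, 0.0456, 0.1698], 0.44), ([0.0082, 0.2482, 0.1131], 0.37)]
side index_mark [([0.014, 0.2496, 0.1168], 0.6), ([0.0006, -0.1051, 0.086], 0.19)]
top sample [([0.0172, -0.4846, 0.018], 0.64), ([-0.3227, -0.4542, 0.0116], 0.63), ([0.0049, -0.1063, 0.0814], 0.44)]
side sample [([0.0143, 0.2502, 0.12], 0.62), ([0.0046, -0.1049, 0.0799], 0.58), ([-0.3219, -0.4607, 0.0144], 0.58)]
top sample_ball [([-0.2124, -0.3745, 0.0599], 0.73)]
side sample_ball [([0.0068, -0.0642, 0.0853], 0.44), ([-0.208, -0.3806, 0.0635], 0.42), ([-0.0004, 0.0023, 0.0858], 0.27)]
top sample_disc [([-0.0649, -0.4152, 0.0612], 0.51)]
side sample_disc [([-0.0633, -0.4249, 0.061], 0.7)]
34.8 [0.57750096 0.01864348 0.19667511] [-3.14130319e+00  2.35809601e-06  1.69536562e+00] [-0.58955607 -0.06827082 -0.67294872] 0.0
[230, 225, 226, 224, 206, 183, 171, 185, 212, 234, 243, 247, 251, 250, 249]
[232, 231, 231, 232, 221, 192, 165, 166, 196, 230, 246, 246, 246, 246, 245]
[246, 243, 240, 232, 220, 213, 217, 230, 242, 245, 243, 239, 233, 230, 233, 240, 246, 248, 248, 247, 246, 246, 245]
```

The pointer is back at zero, the lever is closed, the index has not moved and the arm is clear, so I hand the job in.

```bash
python3 -c "
from plant import arm
print(arm.close_job())"
```

```text
the job is handed in; nothing more can be done
None
```

I drew the sample to the index, held it there over two seconds, and eased it back to zero. It is still clamped in the closed collet, the index and the other samples are unmoved, and I handed the job in; no verdict came back.

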